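# Turn the slide plate over in its stand

### The arm

A 7-joint arm with a two-finger parallel gripper is mounted at the origin on a cart in front of the work surface, level with it; the furniture and walls round the work are solid. World frame = base frame: x ahead of the robot, y to its left, z up, the work surface at z = 0. Lengths are in m, angles in rad, forces in N, time in s.
With the tool pointing down it reaches from about 0.425 to 0.95 m from the base axis. Payload 16.7 kg.
Tool frame: the origin (TCP) lies between the finger pads; the fingertips stand 8 mm ahead of it and the grasp point (between the pads) lies 11 mm behind it; z points along the fingers, y is the line along which they close (so a half turn about z gives the same grasp; the last joint's range is limited). The gripper opens to 94 mm and grips with 3 to 60 N. Pads are 16 mm wide; open, the fingers measure 119 mm over their backs; the gripper's body (75 mm by 177 mm) begins 78 mm behind the grasp point.
Start: joints at [1.042, 0.426, 0.074, 1.606, -0.034, 1.111, -0.067], TCP at [0.25, -0.627, 0.213] pointing down, gripper open.
Joint ranges: [-2.85, 2.85], [-0.5, 2.14], [-1.23, 1.37], [0.21, 2.46], [-1.02, 4.16], [0.16, 2.05], [-2.73, 2.73]. Speed limits (rad/s): [1.89, 1.89, 2.39, 2.39, 3.01, 3.01, 3.01].

### API

Orientations are given as [roll, pitch, yaw] about the fixed x, y, z axes, in that order (R = Rz(yaw) Ry(pitch) Rx(roll)).
In Python, from bench import manip gives the robot as it stands.
- The arm moves only by the shell command python3 -m jog 'ROWS' [OPENING] [FORCE]. ROWS is text: rows parted by semicolons, each of 4 numbers parted by spaces: the shift along the world's x, y, z scaled (see below), then the turn about the world's z scaled (see below). A call has 1 to 10 rows; each row is the pose to reach, as a shift and turn from the pose commanded when the call began, turning the shorter way round; what a row does not reach only later rows make up. The controller multiplies each number of a shift by 0.1 m and each number of a turn by pi rad. A row lasts 1/8 s, in which the tool goes at most 62.5 mm and 10.7 degrees, less where a joint would pass 70% of its speed; a pose out of reach is approached as far as the arm can. A call with a number of a shift or a turn outside -1 to 1 is refused whole. A call with a gripper value outside its range is refused whole. OPENING is the opening, from 0 (shut) to 1 (fully open), set as the call begins (- or left out, the last holds). The fingers move at their own pace and stop on an object; FORCE is the grip in N (left out, the last holds). Time passes only in rows, so rows that repeat a pose let the fingers close. It gives the time, the measured TCP pose, the force, the opening and the grip force at its end, in the units of the state.
- manip.observe(): the state, without advancing time (a new reading comes with each control period).
- manip.camera(name): name is "side" or "top" or "wrist"; returns the picture (480x640x3 uint8, blue, green, red); there is no depth.
- manip.calibration(name): a dict with "K" (3x3 intrinsics, pixels), "view" (4x4, takes a point from world to camera coordinates); the wrist camera has in their place "tool_from_camera" (4x4, takes a point from camera to tool coordinates, whose origin is the TCP and whose axes are the flange's). Camera axes: x right, y down, z forward; pixel columns grow to the right and rows downward; lengths in m; the calibration is good to about 2 mm. A picture is of the moment at which its call begins: read the wrist's pose just before it. calibration takes no time and is no camera call.
- manip.close_job(): hands the job in; it is judged then, once.
The state is a dict: "clock": time; "joints": joint angles; "dq": joint speeds; "effort": joint torques, N m; "tcp_pos": TCP position; "tool_rot": TCP orientation; "wrist_force": force on the tool from outside, world axes, zero at the start; "moment": the same for the moment, N m; "opening": opening from 0.0 (shut) to 1.0 (fully open); "gripper_force": force on a finger pad.
Only numpy, scipy, OpenCV 4.12 (cv2) and the standard library are available. Lean on these libraries where they do the work, as an engineer would, in place of code of your own. Each camera call takes 0.05 s, during which the arm holds its last target. There are 200 camera calls.

### The job

The slide plate lies on the right leaf of the two-leaf stand with its pockets facing down. Tip it over like the page of a book, its lower edge staying in the valley of the stand, and lower it gently onto the left leaf (do not let it fall over) so that it ends lying flat on that leaf, centred along the valley, its lower edge in the valley and its pockets up, ready for slides. Leave the things around it where they stand.

Things in the scene. Friction and masses are not known exactly. Their poses are not given: they have to be found in the camera images.
- stand: Fixed stand, two equal leaves like a shallow open book, each sloping down at 20 degrees to the straight valley between them. Origin on the worktop under the middle; z up; x level across the valley from the right leaf (-x) to the left leaf (+x), right and left as the robot sees them; y along the valley. Leaves: 4 mm grey sheet, 90 mm along y, 65 mm along the slope. Foot plate: x, y within 50 mm of the origin, 6 mm thick.
- valley (a point): Middle of the stand's valley line (the leaves' upper faces meet there), 50 mm above the worktop; axes as the stand's.
- right_leaf_edge (a point): Middle of the right leaf's outer upper edge, 72 mm above the worktop, 61 mm level from the valley line. Below and outside it is free space: the nearest legs end 17 mm inward.
- left_leaf_edge (a point): Middle of the left leaf's outer upper edge, 72 mm above the worktop, 61 mm level from the valley line, the mirror of the right one; free space below and outside it.
- slide_plate: Loose aluminium slide plate, 90 (x) by 110 (y) by 6 mm (z), 130 to 250 g, origin at its centre. -z face: three slide pockets with dark rubber floors; +z face: plain back with four small dark screws. Starts on the right leaf, back up, at its slope, its +x edge in or within 5 mm of the valley, so that about 25 mm overhang the leaf's outer edge. Turned onto the left leaf it overhangs that in the same way.
- valley_edge (a point): Middle of the plate's +x edge, the one that lies in the valley; 45 mm from the plate's centre, at half its thickness.
- free_edge (a point): Middle of the plate's -x edge, the overhanging one, 45 mm from the plate's centre, at half its thickness; about 84 mm above the worktop at the start.
- dropper_bottle: Bystander, loose: small white dropper bottle with a coloured cap, 33 mm across, 75 mm tall, standing beside the stand, on the robot's side; origin at the centre of its underside.
- capillary_vial: Bystander, loose: slim upright vial, 21 mm across, 90 mm tall, standing beside the stand, behind it; origin at the centre of its underside.
- sample_cup_3: Bystander, loose: white screw-lid sample cup, 51 mm across, 63 mm tall; origin at the centre of its underside.
- petri_2: Bystander, loose: petri dish, 63 mm across, 14 mm tall; origin at the centre of its underside.
- slide_carton: Bystander, loose: small white carton of slides, 31x80x30 mm; origin at the centre of its underside.
- label_roll: Bystander, loose: roll of labels, 66 mm across, 40 mm tall; origin at the centre of its underside.
- note_pad: Bystander, loose: note pad lying flat, 105x74x10 mm; origin at the centre of its underside.
- marker_black: Bystander, loose: black marker pen lying down, 135 mm long, 12 mm thick; origin at the centre of its underside.
Things that resemble listed ones, but are neither listed nor needed, are in the scene too. Of the things shaped like the stand, the grey one is meant.

How it is judged:
On the way:
1. the plate stands about upright on its lower edge in the valley (angle between slide_plate's own z axis and vertical between 1.3 and 1.9 rad and distance between valley_edge and valley below 0.03 m), for 0.02 s.
At the end, for the whole second after the job is handed in: The plate rests on the left leaf, pockets up, at the leaf's slope within 4 degrees and parallel to the valley within 6; its centre is 33 to 51 mm level from the valley line (41 when fully down) and within 20 mm of the middle along it; at rest (angle between slide_plate's own z axis and vertical between 2.723 and 2.863 rad and angle between the y axis of slide_plate and the y axis of stand, either way round below 0.105 rad and x of slide_plate in the frame of stand between 0.033 and 0.051 m and y of slide_plate in the frame of stand between -0.02 and 0.02 m and distance between valley_edge and valley below 0.025 m and linear speed of slide_plate below 0.01 m/s and angular speed of slide_plate below 0.1 rad/s); the robot touches nothing.
It fails at once if the plate falls or slams over (it turns faster than 10 rad/s; a fall from upright gives about 17) (angular speed of slide_plate above 10 rad/s).
It fails at once if the plate's lower edge leaves the valley (over 45 mm from its middle) (distance between valley_edge and valley above 0.045 m).
It fails at once if a bystander is displaced by more than 25 mm (distance of any of dropper_bottle, capillary_vial, sample_cup_3, petri_2, slide_carton, label_roll, note_pad, marker_black from where it was at the start of the episode above 0.025 m).
It also fails if it takes over 40 s, if anything falls off the work surface, if the arm or the gripper's body presses on something with over 40 N, if the wrist force passes 120 N, or if a joint passes its speed limit or range.

## Working session

There is one attempt and no reset: what is moved stays moved. The work goes in short steps, Python scripts to look and compute and a shell command to move; the robot and the scene stay as the last step left them, time stands still between calls to the robot, and variables do not carry over. Pictures are saved under pics/ and viewed, at most 12 in all, crops included, and the job is handed in when it is done.

```bash
mkdir -p pics; ls
python3 - <<'E'
from bench import manip
import cv2,numpy as np
s=manip.observe(); print({k:np.round(v,3) for k,v in s.items()})
for n in("top","side"):
    im=manip.camera(n); cv2.imwrite(f"pics/{n}0.png",im); c=manip.calibration(n); print(n,np.round(c["K"],1),np.round(c["view"],3))
print(manip.calibration("wrist"))
E
```

```text
pics
{'clock': np.float64(0.0), 'joints': array([ 1.042,  0.427,  0.074,  1.607, -0.034,  1.111, -0.067]), 'dq': array([ 0.001,  0.   , -0.001,  0.001, -0.   , -0.   , -0.001]), 'effort': array([-1.0000e-03, -9.3583e+01,  3.6650e+00, -4.5421e+01, -4.9000e-02,
        2.0000e-02,  0.0000e+00]), 'tcp_pos': array([ 0.249, -0.627,  0.213]), 'tool_rot': array([-3.14 ,  0.   ,  0.379]), 'wrist_force': array([ 0.068,  0.153, -0.325]), 'moment': array([-0.053, -0.067,  0.041]), 'gripper_force': np.float64(0.0), 'opening': np.float64(1.002)}
top [[506.1   0.  321.1]
 [  0.  506.1 244.8]
 [  0.    0.    1. ]] [[-0.03  -0.999 -0.018 -0.069]
 [-0.983  0.033 -0.183  0.523]
 [ 0.183  0.012 -0.983  0.984]
 [ 0.     0.     0.     1.   ]]
side [[507.9   0.  316.3]
 [  0.  507.9 236.5]
 [  0.    0.    1. ]] [[-0.969 -0.247 -0.017  0.45 ]
 [-0.089  0.413 -0.907  0.162]
 [ 0.231 -0.877 -0.422  0.794]
 [ 0.     0.     0.     1.   ]]
{'K': array([[376.75287005,   0.        , 323.57250813],
       [  0.        , 376.75287005, 240.12629725],
       [  0.        ,   0.        ,   1.        ]]), 'tool_from_camera': array([[-1.40320907e-03, -9.70973471e-01, -2.39183087e-01,
         6.96098477e-02],
       [ 9.99998914e-01, -1.25479119e-03, -7.72791215e-04,
         6.14575858e-04],
       [ 4.50234938e-04, -2.39183912e-01,  9.70974178e-01,
        -1.71226371e-01],
       [ 0.00000000e+00,  0.00000000e+00,  0.00000000e+00,
         1.00000000e+00]])}
```

View pics/top0.png

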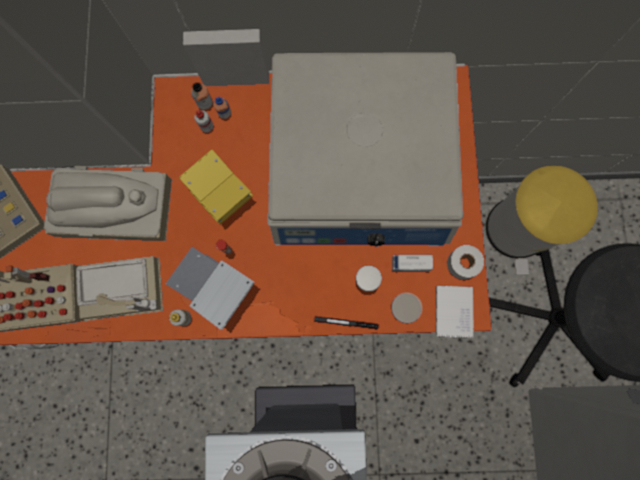

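View pics/side0.png

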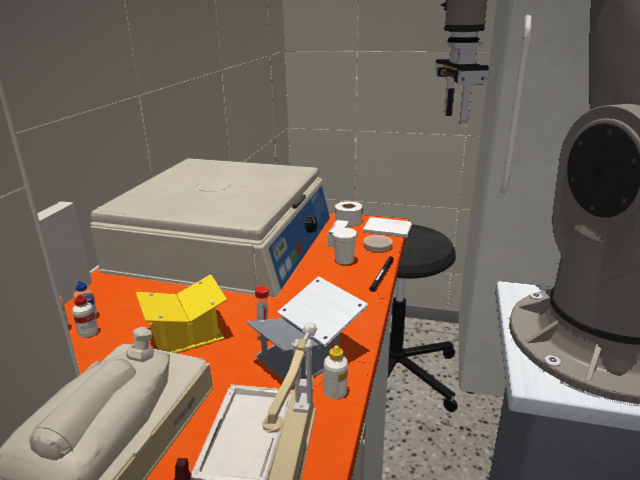

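In the top view, two things could be taken for the stand. The grey one is at about (212,287) with the white-silver plate on its right leaf; the yellow lookalike is at (216,187). By the description I choose the grey one. The bottle is at (179,317) and the vial at (223,248), at the two valley ends. In the side view the plate is at (323,310) and the yellow stand at (183,313). I'll check with a close crop.

Run:
```python
import cv2,numpy as np
t=cv2.imread("pics/top0.png")[235:335,150:270]; s=cv2.imread("pics/side0.png")[265:405,235:385]
a=cv2.resize(t,None,fx=4,fy=4,interpolation=cv2.INTER_CUBIC); b=cv2.resize(s,None,fx=4,fy=4,interpolation=cv2.INTER_CUBIC)[:560]
o=np.zeros((560,1080,3),np.uint8); 
cv2.imwrite("pics/crop_t.png",a); cv2.imwrite("pics/crop_s.png",b)
# plate: bright, low saturation
for n,im,box in(("top",cv2.imread("pics/top0.png"),(240,335,160,265)),("side",cv2.imread("pics/side0.png"),(270,350,245,372))):
    h=cv2.cvtColor(im,cv2.COLOR_BGR2HSV); m=np.zeros(im.shape[:2],np.uint8); r=box
    lo=150
    m[r[0]:r[1],r[2]:r[3]]=cv2.inRange(h,(0,0,lo),(180,60,255))[r[0]:r[1],r[2]:r[3]]
    cs,_=cv2.findContours(m,cv2.RETR_EXTERNAL,cv2.CHAIN_APPROX_NONE); c=max(cs,key=cv2.contourArea)
    print(n,cv2.contourArea(c),cv2.minAreaRect(c),cv2.approxPolyDP(c,4,True).reshape(-1,2).tolist())
    print([int(h[p[1],p[0],2]) for p in ((195,270),(226,293))] if n=="top" else "")
```

```text
top 1958.5 ((221.31719970703125, 293.880126953125), (38.2281608581543, 57.85530090332031), 36.11934280395508) [[226, 263], [218, 266], [190, 305], [194, 301], [194, 309], [219, 328], [252, 281]]
[104, 152]
side 3055.5 ((322.6924133300781, 308.247802734375), (57.23332977294922, 70.68560791015625), 47.202598571777344) [[317, 277], [278, 312], [303, 329], [303, 339], [316, 328], [311, 336], [325, 343], [367, 305]]
```

View pics/crop_t.png

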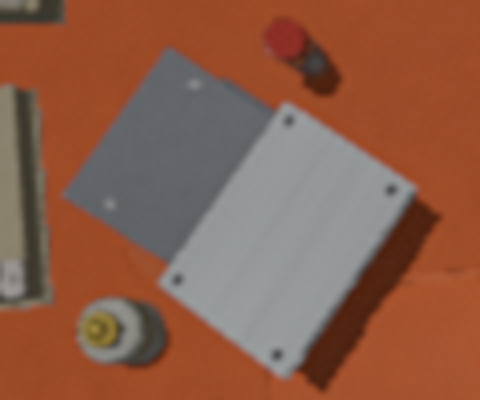

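View pics/crop_s.png

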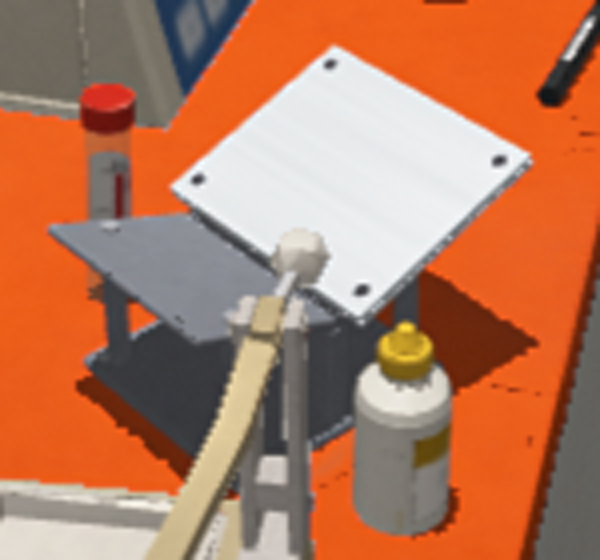

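The close crops confirm the choice. The plain silver plate with four screws has its corners in the top crop at (287,101), (416,188), (287,378) and (160,283), and the grey left leaf beside it has outer corners at (168,48) and (63,193). The yellow-capped bottle and red-capped vial stand at the valley ends. Next I triangulate these.

```bash
cat > h.py <<'E'
from bench import manip
import cv2,numpy as np
def tri(pt,ps,ct="top",cs="side"):
    P=[np.array(manip.calibration(n)["K"])@np.array(manip.calibration(n)["view"])[:3] for n in(ct,cs)]
    X=cv2.triangulatePoints(P[0],P[1],np.array(pt,float).T,np.array(ps,float).T); return (X[:3]/X[3]).T
E
python3 - <<'E'
from h import *
T=[(287,101),(416,188),(287,378),(160,283),(168,48),(63,193)]; S=[(172,187),(334,46),(531,158),(362,316),(48,230),(195,340)]
X=tri([(a/4+149.6,b/4+234.6) for a,b in T],[(a/4+234.6,b/4+264.6) for a,b in S]); print(np.round(X,4))
A,B,C,D,L1,L2=X
n=np.linalg.norm; print("edges AB,BC,CD,DA,L1L2",[round(n(u-v),4) for u,v in((A,B),(B,C),(C,D),(D,A),(L1,L2))])
for u,v in((A,D),(B,C),(L1,L2)): d=(u-v)[:2]; print("valley dir deg",np.degrees(np.arctan2(d[1],d[0])))
for u,v in((D,C),(A,B)): d=(u-v); print("x dir deg",np.degrees(np.arctan2(d[1],d[0])), "slope",np.degrees(np.arcsin(d[2]/n(d))))
print("mid free",(B+C)/2,"mid val",(A+D)/2,"mid L",(L1+L2)/2)
E
```

```text
[[0.4948 0.1164 0.0561]
 [0.4462 0.0472 0.086 ]
 [0.3566 0.1096 0.0845]
 [0.405  0.179  0.0563]
 [0.5218 0.1734 0.0702]
 [0.4502 0.2238 0.0716]]
edges AB,BC,CD,DA,L1L2 [np.float64(0.0897), np.float64(0.1092), np.float64(0.0892), np.float64(0.1095), np.float64(0.0875)]
valley dir deg -34.878524158584185
valley dir deg -34.852031660507826
valley dir deg -35.15990862372977
x dir deg 55.14995936013962 slope -18.42573448779381
x dir deg 54.950817039500116 slope -19.46590731190814
mid free [0.40143863 0.07836356 0.08521025] mid val [0.44987811 0.14767203 0.05618155] mid L [0.48600512 0.19859698 0.07089613]
```

```bash
python3 -m jog '0.3 0.5 0 -0.05; 0.6 1 0 -0.1' 1 && python3 -m jog '0.3 0.5 0 -0.05; 0.6 1 0 -0.1' && python3 -m jog '0.2 0.5 0 -0.05; 0.5 1 0 -0.1' && python3 -m jog '0 0.5 0 0; 0 1 0 0' && python3 -m jog '0 0.5 0 0; 0 1 0 0' && python3 -m jog '0 0.5 0 -0.017; 0 1 0 -0.017;0 1 0 -0.017'
```

```text
clock: 0.35
tcp_pos: [0.3097, -0.5259, 0.2128]
tool_rot: [-3.141, 0.0, 0.058]
wrist_force: [1.8, -0.6, -0.3]
opening: 0.997
gripper_force: 0.0
clock: 0.6
tcp_pos: [0.3702, -0.4253, 0.2133]
tool_rot: [-3.141, 0.0, -0.255]
wrist_force: [0.1, 0.0, -0.3]
opening: 0.999
gripper_force: 0.0
clock: 0.85
tcp_pos: [0.4188, -0.327, 0.2134]
tool_rot: [3.142, 0.0, -0.565]
wrist_force: [1.6, -2.0, -0.5]
opening: 0.998
gripper_force: 0.0
clock: 1.1
tcp_pos: [0.4187, -0.2268, 0.2132]
tool_rot: [3.141, 0.0, -0.558]
wrist_force: [0.8, 0.2, -0.2]
opening: 0.995
gripper_force: 0.0
clock: 1.35
tcp_pos: [0.4184, -0.1271, 0.2134]
tool_rot: [3.142, -0.0, -0.559]
wrist_force: [1.1, 0.8, -1.1]
opening: 0.998
gripper_force: 0.0
clock: 1.72
tcp_pos: [0.4186, -0.0257, 0.2135]
tool_rot: [-3.141, 0.0, -0.607]
wrist_force: [-0.2, -0.9, 0.2]
opening: 1.0
gripper_force: 0.0
```

```bash
python3 -m jog '0.02 0.5 0 0; 0.05 1 0 0' && python3 -m jog '0 0.35 -0.4 0; 0 0.35 -0.8 0; 0 0.35 -0.8 0'
python3 - <<'E'
from h import *
s=manip.observe(); print(s["tcp_pos"],s["tool_rot"])
im=manip.camera("side")[150:390,200:440]; cv2.imwrite("pics/s1.png",cv2.resize(im,None,fx=2.4,fy=2.4))
E
```

```text
clock: 1.98
tcp_pos: [0.4238, 0.0717, 0.2135]
tool_rot: [-3.142, -0.0, -0.614]
wrist_force: [1.0, -0.3, 0.2]
opening: 1.001
gripper_force: 0.0
clock: 2.35
tcp_pos: [0.4221, 0.1054, 0.1315]
tool_rot: [3.138, 0.003, -0.612]
wrist_force: [0.4, -0.2, -0.5]
opening: 1.001
gripper_force: 0.0
[0.42213012 0.1053649  0.1315181 ] [ 3.13771379  0.00331414 -0.61224817]
```

View pics/s1.png

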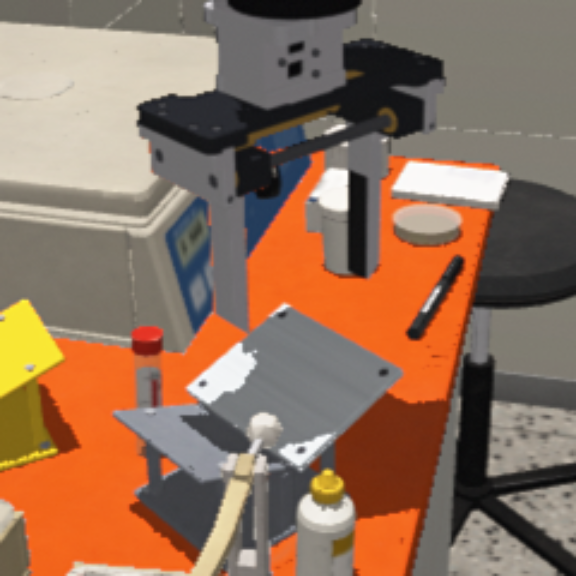

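The plate lies flat. The outer finger is off its free edge at crop (365,270) and the inner finger, at (230,310), is above the valley side. Nothing is touching, so I descend.

```bash
python3 -m jog '0 0 -0.3 0; 0 0 -0.57 0; 0 0 -0.57 0; 0 0 -0.57 0'
python3 - <<'E'
from h import *
s=manip.observe(); V=np.array([.451,.1486]); e=np.array([.5736,.8192]); f=np.array([-.8192,.5736]); d=s["tcp_pos"][:2]-V; print(d@e,d@f,s["tcp_pos"][2],s["tool_rot"],s["wrist_force"])
E
```

```text
clock: 2.9
tcp_pos: [0.4249, 0.1063, 0.0781]
tool_rot: [-3.14, -0.001, -0.613]
wrist_force: [-0.6, -0.2, -0.6]
opening: 0.999
gripper_force: 0.0
-0.049672637635330384 -0.0028600600968347848 0.07814762261073015 [-3.14018110e+00 -1.34566669e-03 -6.13109497e-01] [-0.62776777 -0.16481668 -0.62926951]
```

```bash
python3 -m jog '0.021 0.083 0 0; 0.021 0.083 0 0; 0.03 0.095 0.02 0; 0.035 0.104 0.06 0; 0.043 0.115 0.10 0; 0.052 0.126 0.14 0; 0.060 0.137 0.18 0; 0.060 0.137 0.18 0'
cat >> h.py <<'E'
V=np.array([.451,.1486]); e=np.array([.5736,.8192]); f=np.array([-.8192,.5736])
def st():
    s=manip.observe(); d=s["tcp_pos"][:2]-V; F=s["wrist_force"]
    print("s %.4f y %.4f z %.4f F_s %.1f F_z %.1f open %.3f t %.2f yaw %.3f"%(d@e,d@f,s["tcp_pos"][2],F[:2]@e,F[2],s["opening"],s["clock"],s["tool_rot"][2]))
E
python3 - <<'E'
from h import *
st(); im=manip.camera("side")[190:370,220:420]; cv2.imwrite("pics/s2.png",cv2.resize(im,None,fx=3,fy=3))
E
```

```text
clock: 3.9
tcp_pos: [0.4301, 0.1202, 0.0948]
tool_rot: [-3.141, -0.0, -0.612]
wrist_force: [1.2, 1.3, 0.9]
opening: 1.0
gripper_force: 0.5
s -0.0352 y 0.0009 z 0.0948 F_s 1.7 F_z 0.9 open 1.000 t 3.90 yaw -0.612
```

View pics/s2.png

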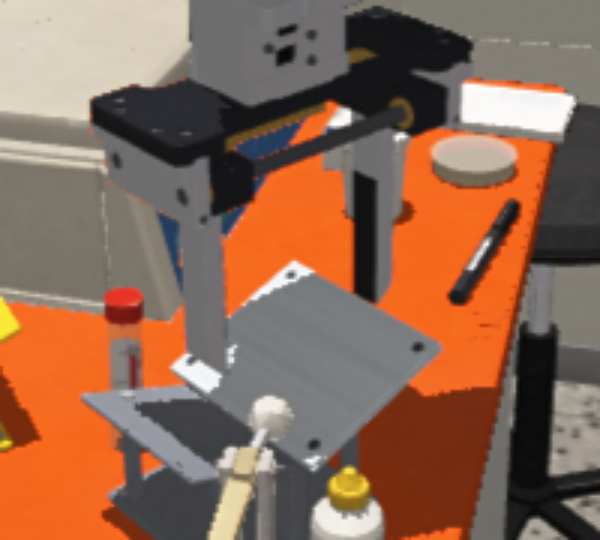

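The plate is still near 20°, with corners at crop (296,261) and (441,346) almost unmoved. The finger rose faster than the edge, so I go back under and press further in before lifting.

```bash
python3 -m jog '-0.075 -0.107 0 0; -0.075 -0.107 0 0; -0.075 -0.107 -0.12 0; -0.075 -0.107 -0.22 0; -0.075 -0.107 -0.22 0; -0.04 -0.057 -0.22 0; -0.025 -0.036 -0.22 0; -0.025 -0.036 -0.22 0'; python3 -c "
from h import *
st()"; python3 -m jog '0.009 0.012 0.0 0; 0.017 0.025 0.0 0; 0.017 0.025 0 0'; python3 -c "
from h import *
st()
cv2.imwrite('pics/s3.png',manip.camera('side'))
cv2.imwrite('pics/t3.png',manip.camera('top'))"
```

```text
clock: 4.95
tcp_pos: [0.4275, 0.1168, 0.0726]
tool_rot: [-3.141, -0.0, -0.612]
wrist_force: [-0.0, 0.4, 0.0]
opening: 0.999
gripper_force: 0.0
s -0.0395 y 0.0010 z 0.0726 F_s 0.3 F_z 0.0 open 0.999 t 4.95 yaw -0.612
clock: 5.32
tcp_pos: [0.429, 0.119, 0.0725]
tool_rot: [-3.141, -0.0, -0.612]
wrist_force: [-1.0, 0.4, -0.9]
opening: 0.997
gripper_force: 0.0
s -0.0369 y 0.0010 z 0.0725 F_s -0.2 F_z -0.9 open 0.997 t 5.33 yaw -0.612
```

```bash
python3 -m jog '0.009 0.012 0.0 0; 0.017 0.025 0.0 0; 0.017 0.025 0 0'; python3 -m jog '0.009 0.012 0.0 0; 0.017 0.025 0.0 0; 0.017 0.025 0 0'; python3 -c "
from h import *
st()
im=manip.camera('side'); cv2.imwrite('pics/s4.png',im)
im0=cv2.imread('pics/side0.png'); g=lambda a:cv2.resize(a[260:370,260:390],None,fx=3,fy=3,interpolation=cv2.INTER_CUBIC)
cv2.imwrite('pics/cmp.png',np.hstack([g(im0),g(im)]))"
```

```text
clock: 5.8
tcp_pos: [0.4306, 0.1214, 0.0724]
tool_rot: [3.141, 0.0, -0.612]
wrist_force: [-1.0, -1.6, -0.3]
opening: 0.998
gripper_force: 1.0
clock: 6.18
tcp_pos: [0.4325, 0.1241, 0.0725]
tool_rot: [-3.141, -0.0, -0.612]
wrist_force: [-1.3, -1.3, 0.2]
opening: 0.999
gripper_force: 0.8
s -0.0307 y 0.0011 z 0.0725 F_s -1.8 F_z 0.2 open 0.999 t 6.17 yaw -0.612
```

View pics/cmp.png

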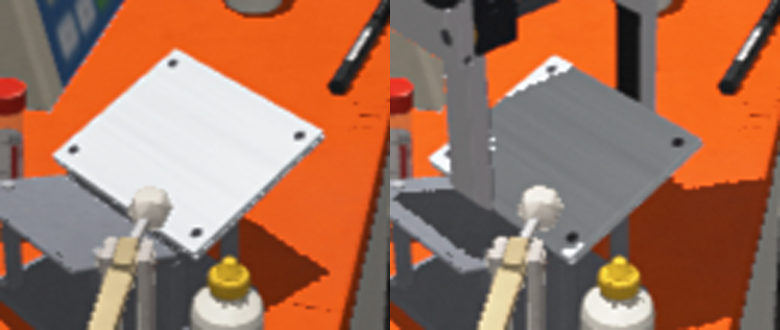

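The plate has slid about 8–10 mm inward (its free corners moved left about 3 px), so a level push alone slides it. Next I lift with pad friction while the pad stays preloaded.

```bash
python3 -m jog '0.004 0.006 0.03 0; 0.009 0.012 0.06 0; 0.013 0.018 0.09 0; 0.017 0.025 0.12 0'; python3 -c "
from h import *
st()
im=manip.camera('side'); cv2.imwrite('pics/s5.png',im)
a=cv2.imread('pics/s4.png')
h=lambda i:cv2.inRange(cv2.cvtColor(i,cv2.COLOR_BGR2HSV),(0,120,0),(30,255,255))
for i in(cv2.imread('pics/side0.png'),cv2.imread('pics/s3.png'),a,im):
    m=h(i); # free edge height: along image columns, first non-orange from top between marker and plate
    print([int(325-np.argmax(m[325:240:-1,c]>0)) if 0 else [int(r) for r in np.flatnonzero(np.diff((m[262:345,c]>0).astype(int)))+262][:4] for c in(322,330,338,352,358)])"
```

```text
clock: 6.72
tcp_pos: [0.4342, 0.1265, 0.0848]
tool_rot: [-3.141, -0.0, -0.612]
wrist_force: [-0.3, -0.6, -0.7]
opening: 0.998
gripper_force: 0.4
s -0.0278 y 0.0011 z 0.0848 F_s -0.6 F_z -0.7 open 0.998 t 6.72 yaw -0.612
[[277], [282, 342], [262, 286], [294, 320], [297, 314]]
[[279], [284, 341], [262, 288], [262, 296, 321], [299, 314]]
[[282], [287, 339], [], [299, 319], [302, 313]]
[[279], [284, 338], [], [296, 315], [300, 309]]
```

The free edge rose about 3 px, so friction lifting works. I continue, measuring the edge height by casting rays onto the pad's plane.

```bash
cat >> h.py <<'E'
def edge(im,s0,cols=(322,326,330,350,354,358)):
    c=manip.calibration("side"); K=np.array(c["K"]); M=np.array(c["view"]); R,t=M[:3,:3],M[:3,3]; o=-R.T@t
    m=cv2.inRange(cv2.cvtColor(im,cv2.COLOR_BGR2HSV),(0,120,0),(30,255,255)); out=[]
    for u in cols:
        k=np.flatnonzero((m[200:340,u]>0)[:-3]&(m[203:343,u]==0))
        if not len(k): continue
        d=R.T@np.linalg.solve(K,[u,200+k[-1]+3-.5 if 0 else 202.5+k[-1]-1.5,1]); a=(s0+V@e-o[:2]@e)/(d[:2]@e); p=o+a*d
        out.append((u,int(200+k[-1]),round(float((p[:2]-V)@f),3),round(float(p[2]),4)))
    return out
def look(n):
    st(); im=manip.camera("side"); cv2.imwrite(f"pics/{n}.png",im); s=manip.observe(); s0=(s["tcp_pos"][:2]-V)@e-.047*s["opening"]; print("pad s",round(s0,4),edge(im,s0+.003))
E
python3 -c "
from h import *
print(edge(cv2.imread('pics/side0.png'),-.086)); print(edge(cv2.imread('pics/s4.png'),-.076)); print(edge(cv2.imread('pics/s5.png'),-.073))"
python3 -m jog '0.005 0.007 0.03 0; 0.01 0.014 0.06 0; 0.015 0.022 0.09 0; 0.021 0.03 0.12 0'; python3 -c "
from h import *
look('s6')"
```

```text
clock: 7.28
tcp_pos: [0.4362, 0.1295, 0.0967]
tool_rot: [-3.142, -0.0, -0.612]
wrist_force: [-0.4, -0.6, -0.7]
opening: 1.007
gripper_force: 0.4
s -0.0241 y 0.0012 z 0.0967 F_s -0.7 F_z -0.7 open 1.007 t 7.28 yaw -0.612Traceback (most recent call last):
  File "<string>", line 3, in <module>
    print(edge(cv2.imread('pics/side0.png'),-.086)); print(edge(cv2.imread('pics/s4.png'),-.076)); print(edge(cv2.imread('pics/s5.png'),-.073))
          ~~~~^^^^^^^^^^^^^^^^^^^^^^^^^^^^^^^^^^^^
  File "h.py", line 14, in edge
    k=np.flatnonzero((m[200:340,u]>0)[:-3]&(m[203:343,u]==0))
                     ~~~~~~~~~~~~~~~~~~~~~^^~~~~~~~~~~~~~~~~
ValueError: operands could not be broadcast together with shapes (137,) (140,) 
Traceback (most recent call last):
  File "h.py", line 20, in look
    st(); im=manip.camera("side"); cv2.imwrite(f"pics/{n}.png",im); s=manip.observe(); s0=(s["tcp_pos"][:2]-V)@e-.047*s["opening"]; print("pad s",round(s0,4),edge(im,s0+.003))
                                                                                                                                                              ~~~~^^^^^^^^^^^^
  File "h.py", line 14, in edge
    k=np.flatnonzero((m[200:340,u]>0)[:-3]&(m[203:343,u]==0))
                     ~~~~~~~~~~~~~~~~~~~~~^^~~~~~~~~~~~~~~~~
ValueError: operands could not be broadcast together with shapes (137,) (140,)
```

```bash
sed -i 's/k=np.flatnonzero.*/k=[r for r in range(60) if m[200+r,u] and not m[201+r:207+r,u].any()] if 0 else [r for r in range(110) if m[200+r,u] and not m[201+r:207+r,u].any()]/; s/d=R.T@np.linalg.solve.*,1\]); a=/d=R.T@np.linalg.solve(K,[u,200.5+k[-1],1]); a=/' h.py
python3 -c "
from h import *
print(edge(cv2.imread('pics/side0.png'),-.086)); print(edge(cv2.imread('pics/s4.png'),-.076)); print(edge(cv2.imread('pics/s5.png'),-.073)); print(edge(cv2.imread('pics/s6.png'),-.069));st()"
```

```text
[(322, 277, -0.047, 0.0866), (326, 280, -0.037, 0.0851), (330, 282, -0.028, 0.0855), (350, 293, 0.017, 0.0857), (354, 295, 0.026, 0.0861), (358, 297, 0.034, 0.0865)]
[(322, 282, -0.036, 0.0861), (326, 284, -0.026, 0.0866), (330, 287, -0.017, 0.0853), (350, 298, 0.028, 0.0858), (354, 300, 0.036, 0.0862), (358, 302, 0.044, 0.0867)]
[(322, 279, -0.032, 0.0942), (326, 282, -0.023, 0.0929), (330, 284, -0.013, 0.0933), (350, 295, 0.031, 0.0936), (354, 298, 0.039, 0.0923), (358, 300, 0.047, 0.0927)]
[(322, 277, -0.027, 0.1013), (326, 280, -0.018, 0.0999), (330, 282, -0.009, 0.1003), (350, 293, 0.035, 0.1005), (354, 295, 0.043, 0.1009), (358, 298, 0.051, 0.0996)]
s -0.0239 y 0.0011 z 0.0970 F_s -1.8 F_z 0.8 open 0.999 t 7.33 yaw -0.612
```

The edge top has gone from 86 to 93 to 100.5 mm, which puts the plate at about 29°. The lower edge is roughly 8 mm up the left leaf. I follow the arc.

```bash
python3 -m jog '0.015 0.02 0.04 0; 0.029 0.041 0.08 0; 0.042 0.06 0.112 0; 0.056 0.080 0.143 0; 0.056 0.080 0.143 0'; python3 -c "
from h import *
look('s7')"
```

```text
clock: 7.95
tcp_pos: [0.4419, 0.1376, 0.111]
tool_rot: [-3.141, -0.0, -0.612]
wrist_force: [-2.2, -1.5, -0.3]
opening: 1.004
gripper_force: 0.8
s -0.0142 y 0.0011 z 0.1110 F_s -2.5 F_z -0.3 open 1.004 t 7.95 yaw -0.612
pad s -0.0614 [(322, 275, -0.015, 0.114), (326, 277, -0.006, 0.1143), (330, 202, 0.004, 0.2369), (350, 290, 0.045, 0.1146), (354, 229, 0.051, 0.2118)]
```

```bash
python3 -m jog '0.015 0.022 0.03 0; 0.030 0.043 0.057 0; 0.047 0.067 0.085 0; 0.063 0.090 0.11 0; 0.081 0.116 0.12 0; 0.099 0.142 0.13 0; 0.118 0.169 0.14 0; 0.137 0.196 0.15 0; 0.137 0.196 0.15 0'; python3 -c "
from h import *
look('s8'); im=manip.camera('side')[180:380,220:420]; cv2.imwrite('pics/s8c.png',cv2.resize(im,None,fx=3,fy=3))"
```

```text
clock: 9.12
tcp_pos: [0.4557, 0.1574, 0.1258]
tool_rot: [-3.141, -0.0, -0.612]
wrist_force: [-1.5, -0.9, -0.3]
opening: 0.997
gripper_force: 0.3
s 0.0099 y 0.0012 z 0.1258 F_s -1.6 F_z -0.3 open 0.997 t 9.12 yaw -0.612
pad s -0.0374 [(326, 213, 0.023, 0.2329), (330, 280, 0.03, 0.1337), (350, 227, 0.068, 0.2274), (354, 229, 0.076, 0.227)]
```

View pics/s8c.png

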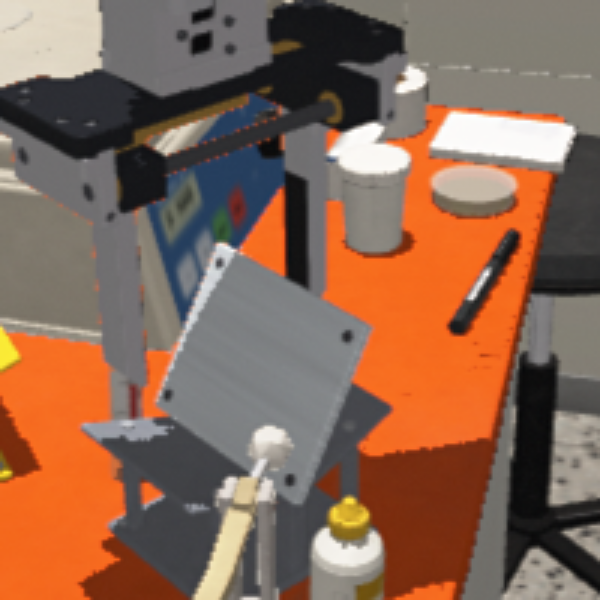

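The plate stands at about 60°, with free corners at crop (222,245) and (370,328) and the lower edge near the valley. The TCP is almost above the lower edge, so closing the gripper will finish the tipping. I close in stages.

```bash
python3 -m jog '0 0 0 0; 0 0 0.02 0' 0.7 3; python3 -c "
from h import *
st()";  python3 -m jog '0 0 0.02 0; 0 0 0.03 0;0 0 0.03 0' 0.45 3
```

```text
clock: 9.48
tcp_pos: [0.4554, 0.1569, 0.1277]
tool_rot: [3.141, 0.0, -0.613]
wrist_force: [-0.4, -0.3, 0.8]
opening: 0.824
gripper_force: 0.3
s 0.0093 y 0.0012 z 0.1277 F_s -0.5 F_z 0.8 open 0.824 t 9.47 yaw -0.613
clock: 9.85
tcp_pos: [0.4556, 0.157, 0.1309]
tool_rot: [-3.141, -0.0, -0.612]
wrist_force: [-0.0, -0.7, -0.3]
opening: 0.507
gripper_force: 0.2
```

```bash
python3 -m jog '0 0 0.0 0; 0 0 0 0; 0 0 0 0; 0 0 0 0; 0 0 0 0; 0 0 0 0' 0 3; python3 -c "
from h import *
st(); im=manip.camera('side')[180:380,220:420]; cv2.imwrite('pics/s9c.png',cv2.resize(im,None,fx=3,fy=3))"
```

```text
clock: 10.6
tcp_pos: [0.4554, 0.157, 0.1307]
tool_rot: [3.141, 0.0, -0.612]
wrist_force: [-0.8, -0.9, -2.0]
opening: 0.061
gripper_force: 3.0
s 0.0094 y 0.0012 z 0.1307 F_s -1.2 F_z -2.0 open 0.061 t 10.60 yaw -0.612
```

View pics/s9c.png

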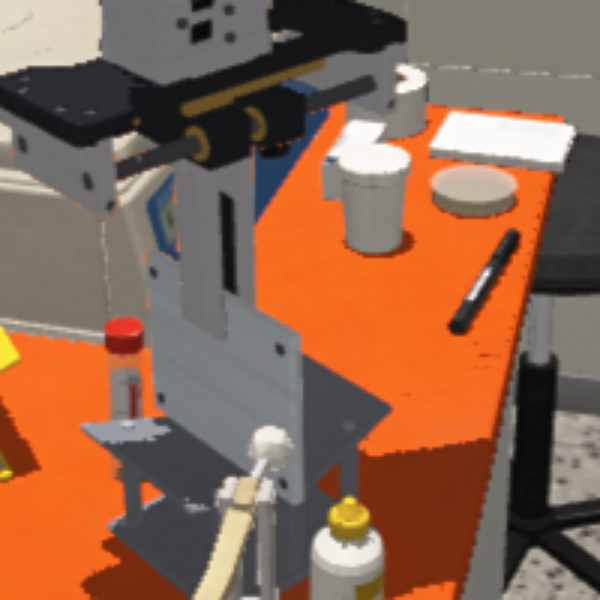

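The plate stands upright, pinched between the pads (fingers at crop (205,290)) and parallel to the valley; its lower edge at (225,450) is a few mm to the left of the valley. I shift it over the valley first, then open slightly and lean it to the left.

```bash
python3 -m jog '-0.02 -0.028 0 0; -0.040 -0.057 -0.01 0; -0.040 -0.057 -0.025 0; -0.040 -0.057 -0.025 0'; python3 -c "
from h import *
st()"; python3 -m jog '0 0 0 0; 0.01 0.014 0 0; 0.025 0.035 0 0; 0.04 0.057 0 0; 0.055 0.078 0 0; 0.07 0.1 0 0; 0.086 0.123 -0.01 0; 0.086 0.123 -0.02 0' 0.15; python3 -c "
from h import *
st(); cv2.imwrite('pics/s10.png',manip.camera('side'))"
```

```text
clock: 11.15
tcp_pos: [0.4514, 0.1513, 0.1282]
tool_rot: [3.142, 0.0, -0.612]
wrist_force: [0.1, -0.7, -1.5]
opening: 0.063
gripper_force: 3.0
s 0.0024 y 0.0012 z 0.1282 F_s -0.5 F_z -1.5 open 0.063 t 11.15 yaw -0.612
clock: 12.15
tcp_pos: [0.4602, 0.1639, 0.1262]
tool_rot: [-3.141, -0.0, -0.612]
wrist_force: [0.2, -0.2, -0.3]
opening: 0.145
gripper_force: 0.1
s 0.0178 y 0.0012 z 0.1262 F_s -0.1 F_z -0.3 open 0.145 t 12.15 yaw -0.612
```

```bash
python3 -m jog '0 0 0 0; 0 0 -0.01 0; 0 0 -0.02 0; 0 0 -0.04 0; 0 0 -0.06 0; 0 0 -0.08 0; 0 0 -0.10 0; 0 0 -0.12 0; 0 0 -0.12 0; 0 0 -0.12 0' 1; python3 -c "
from h import *
st(); im=manip.camera('side'); cv2.imwrite('pics/s11.png',im)
cv2.imwrite('pics/s11c.png',cv2.resize(im[180:380,220:420],None,fx=3,fy=3))"
```

```text
clock: 13.45
tcp_pos: [0.4601, 0.1636, 0.1143]
tool_rot: [-3.142, -0.0, -0.612]
wrist_force: [0.3, 0.5, -0.6]
opening: 1.003
gripper_force: 0.3
s 0.0175 y 0.0012 z 0.1143 F_s 0.6 F_z -0.6 open 1.003 t 13.45 yaw -0.612
```

View pics/s11c.png

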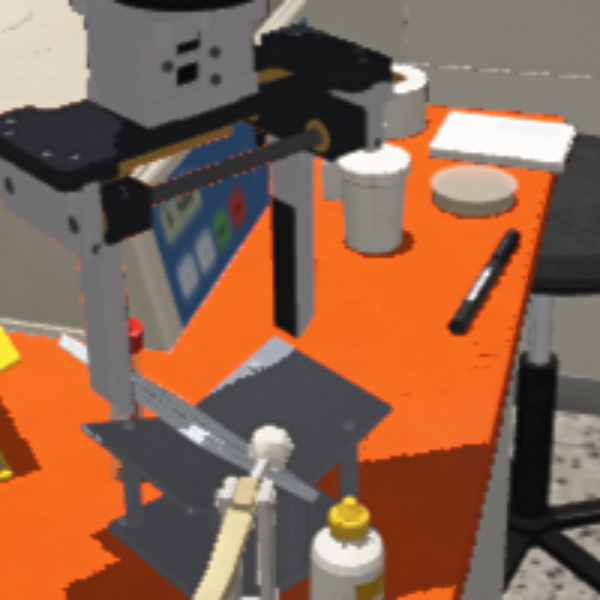

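The plate now leans on the left pad. It appears edge-on, from crop (62,340) to (318,495), at about 45° with its lower edge in the valley. I continue lowering along the arc.

```bash
python3 -m jog '0.016 0.023 -0.025 0; 0.032 0.046 -0.05 0; 0.048 0.069 -0.075 0; 0.062 0.088 -0.10 0; 0.076 0.108 -0.13 0; 0.088 0.126 -0.16 0; 0.1 0.143 -0.19 0; 0.1 0.143 -0.19 0'; python3 -c "
from h import *
st(); cv2.imwrite('pics/s12.png',manip.camera('side'))"
```

```text
clock: 14.5
tcp_pos: [0.4701, 0.1781, 0.095]
tool_rot: [3.142, 0.0, -0.612]
wrist_force: [1.2, 0.6, -0.2]
opening: 1.002
gripper_force: 0.6
s 0.0351 y 0.0013 z 0.0950 F_s 1.2 F_z -0.2 open 1.002 t 14.50 yaw -0.612
```

```bash
python3 -m jog '0.01 0.015 -0.03 0; 0.021 0.03 -0.06 0; 0.03 0.043 -0.09 0; 0.038 0.055 -0.125 0; 0.038 0.055 -0.125 0'; python3 -c "
from h import *
st(); cv2.imwrite('pics/s13.png',manip.camera('side'));cv2.imwrite('pics/t13.png',manip.camera('top'))"
python3 -m jog '0.005 0.007 -0.02 0; 0.01 0.014 -0.04 0; 0.015 0.021 -0.06 0; 0.015 0.021 -0.06 0'; python3 -c "
from h import *
st()"
```

```text
clock: 15.18
tcp_pos: [0.4737, 0.1835, 0.0824]
tool_rot: [3.141, 0.0, -0.612]
wrist_force: [0.1, 1.0, 0.3]
opening: 0.998
gripper_force: 0.0
s 0.0416 y 0.0014 z 0.0824 F_s 0.8 F_z 0.3 open 0.998 t 15.18 yaw -0.612
clock: 15.78
tcp_pos: [0.4753, 0.1856, 0.0766]
tool_rot: [3.141, 0.0, -0.612]
wrist_force: [0.3, -0.8, -0.1]
opening: 0.996
gripper_force: 0.0
s 0.0442 y 0.0013 z 0.0766 F_s -0.5 F_z -0.1 open 0.996 t 15.78 yaw -0.612
```

```bash
python3 -m jog '0.023 0.033 0 0; 0.023 0.033 0 0; 0.023 0.033 0.3 0; 0.023 0.033 0.8 0; 0.023 0.033 1 0' && python3 -m jog '0 -0.5 0.1 0; 0 -1 0.2 0' && python3 -m jog '0 -0.5 0 0; 0 -1 0 0;0 -1 0 0'
python3 - <<'E'
from h import *
st(); t=manip.camera("top"); s=manip.camera("side"); cv2.imwrite("pics/t14.png",t); cv2.imwrite("pics/s14.png",s)
a=cv2.resize(t[235:335,150:250],(400,400),interpolation=cv2.INTER_CUBIC); b=cv2.resize(s[280:380,235:335],(400,400),interpolation=cv2.INTER_CUBIC)
cv2.imwrite("pics/end.png",np.hstack([a,b]))
E
```

```text
clock: 16.4
tcp_pos: [0.4785, 0.1893, 0.1794]
tool_rot: [-3.139, -0.001, -0.612]
wrist_force: [-0.2, -0.8, -1.0]
opening: 1.001
gripper_force: 0.0
clock: 16.65
tcp_pos: [0.4776, 0.0879, 0.1974]
tool_rot: [-3.141, -0.0, -0.611]
wrist_force: [0.7, -0.8, 0.2]
opening: 1.002
gripper_force: 0.0
clock: 17.02
tcp_pos: [0.4774, -0.0147, 0.197]
tool_rot: [3.141, -0.001, -0.618]
wrist_force: [0.3, 0.8, 0.8]
opening: 0.997
gripper_force: 0.0
s -0.1186 y -0.1153 z 0.1970 F_s 0.9 F_z 0.8 open 0.997 t 17.02 yaw -0.618
```

View pics/end.png

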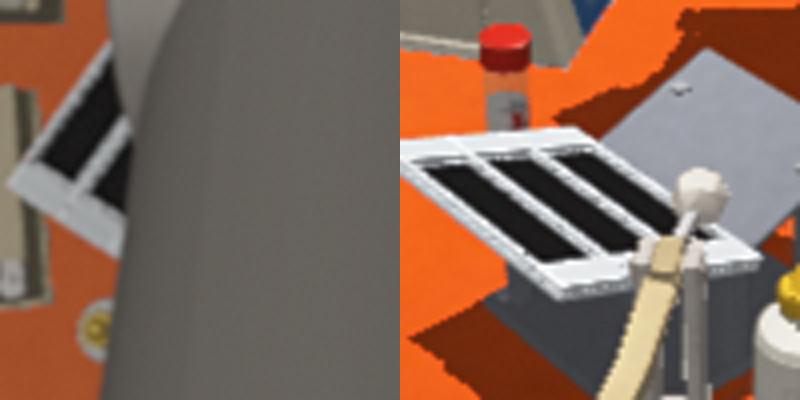

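The plate lies on the left leaf with its pockets up. In the side panel its corners are at (578,128), (762,260) and (560,298); the top view is hidden by the arm. I cast these corners onto the leaf plane.

Run:
```python
from h import *
c=manip.calibration("side"); K=np.array(c["K"]); M=np.array(c["view"]); R,t=M[:3,:3],M[:3,3]; o=-R.T@t
oo=np.array([(o[:2]-V)@e,(o[:2]-V)@f,o[2]]); n=np.array([-np.sin(np.radians(20)),0,np.cos(np.radians(20))]); p0=np.array([0,0,.05])+.006*n
P=[]
for x,y in((578,128),(762,260),(560,298)):
    d=R.T@np.linalg.solve(K,[(x-400)/4+234.6,y/4+279.6,1]); dd=np.array([d[:2]@e,d[:2]@f,d[2]]); P.append(oo+dd*((p0-oo)@n)/(dd@n))
P=np.array(P); print(np.round(P,4)); A,D,C=P
print("len",np.linalg.norm(A-D),np.linalg.norm(C-D),"yaw deg",np.degrees(np.arctan2((D-A)[0],(D-A)[1])))
print("centre (mid-thickness)",(A+C)/2-.003*n)
```

```text
[[-0.0032 -0.0536  0.0552]
 [ 0.0001  0.057   0.0564]
 [ 0.088   0.0611  0.0884]]
len 0.1106315409343006 0.09363289562388247 yaw deg 1.6814371219191295
centre (mid-thickness) [0.04343155 0.0037503  0.06900033]
```

```bash
python3 -m jog '0 -0.5 0 0; 0 -1 0 0' >/dev/null && python3 -m jog '0 -0.5 0 0; 0 -1 0 0' >/dev/null&& python3 -m jog '0 -0.5 0 0; 0 -1 0 0;0 -1 0 0'
python3 - <<'E'
from h import *
t=manip.camera("top"); s=manip.camera("side"); cv2.imwrite("pics/t15.png",t); cv2.imwrite("pics/s15.png",s)
# pockets: three dark blobs; compare their centres in both views
out=[]
for im,b in((t,(240,315,150,235)),(s,(300,360,230,330))):
    h=cv2.cvtColor(im,cv2.COLOR_BGR2HSV)[b[0]:b[1],b[2]:b[3]]; m=cv2.inRange(h,(0,0,0),(180,255,50))
    cs=sorted(cv2.findContours(m,cv2.RETR_EXTERNAL,cv2.CHAIN_APPROX_NONE)[0],key=cv2.contourArea)[::-1][:5]
    for k in cs: (x,y),w,a=cv2.minAreaRect(k); print(round(x+b[2],1),round(y+b[0],1),np.round(w,1),round(a,1),cv2.contourArea(k), (cv2.boxPoints(cv2.minAreaRect(k))+[b[2],b[0]]).round(1).tolist() if cv2.contourArea(k)>80 else "")
    # bright frame quad
    m=cv2.inRange(h,(0,0,140),(180,70,255))|m; m=cv2.morphologyEx(m,cv2.MORPH_OPEN,np.ones((3,3))); k=max(cv2.findContours(m,cv2.RETR_EXTERNAL,cv2.CHAIN_APPROX_NONE)[0],key=cv2.contourArea)
    print("quad",cv2.contourArea(k),(cv2.approxPolyDP(k,4,True).reshape(-1,2)+[b[2],b[0]]).tolist())
E
```

```text
clock: 18.0
tcp_pos: [0.4776, -0.3135, 0.1965]
tool_rot: [3.141, -0.0, -0.615]
wrist_force: [0.5, 0.5, 0.2]
opening: 0.998
gripper_force: 0.0
174.1 262.4 [ 9.2 35.8] 35.5 292.0 [[160.0, 274.3], [180.8, 245.1], [188.2, 250.5], [167.4, 279.6]]
186.9 270.6 [ 8.8 35.7] 35.5 278.0 [[172.9, 282.5], [193.7, 253.5], [200.9, 258.6], [180.1, 287.6]]
199.2 278.6 [ 8.8 35.4] 35.0 274.5 [[185.5, 290.6], [205.8, 261.6], [212.9, 266.7], [192.6, 295.7]]
quad 534.5 [[150, 257], [151, 303], [155, 283], [191, 305], [194, 297], [183, 291], [186, 285], [179, 290], [172, 279], [152, 274]]
260.3 332.7 [42.2  7.2] 36.9 223.0 [[241.3, 323.0], [245.6, 317.2], [279.4, 342.5], [275.0, 348.3]]
275.9 329.9 [40.6  6.3] 36.4 193.0 [[257.7, 320.4], [261.4, 315.4], [294.1, 339.5], [290.4, 344.5]]
289.5 326.8 [32.7  5.6] 35.5 141.0 [[274.6, 319.6], [277.8, 315.0], [304.4, 334.0], [301.2, 338.6]]
310.1 338.3 [2.2 0.4] 26.6 0.0 
quad 3112.0 [[329, 303], [302, 300], [285, 315], [264, 312], [230, 319], [273, 353], [291, 349], [302, 331], [307, 337], [315, 328], [314, 339], [305, 344], [315, 347], [329, 334]]
```

Run:
```python
from h import *
X=tri([(174.1,262.4),(186.9,270.6)],[(260.3,332.7),(275.9,329.9)])
for p in X: print("s,y,z",np.round([(p[:2]-V)@e,(p[:2]-V)@f,p[2]],4),"leaf z at s",round(.05+.364*((p[:2]-V)@e),4))
d=X[0]-X[1]; print("slope",np.degrees(np.arctan2(d[2],d[:2]@e)), np.linalg.norm(d))
# middle pocket line direction from top view on its height plane
c=manip.calibration("top"); K=np.array(c["K"]); M=np.array(c["view"]); R,t=M[:3,:3],M[:3,3]; o=-R.T@t; q=[]
for u,v in(((172.9+180.1)/2,(282.5+287.6)/2),((193.7+200.9)/2,(253.5+258.6)/2)):
    r=R.T@np.linalg.solve(K,[u,v,1]); p=o+r*((X[1][2]-o[2])/r[2]); q.append([(p[:2]-V)@e,(p[:2]-V)@f]); 
print(np.round(q,4))
# bystanders: compare images away from plate
a=cv2.imread("pics/top0.png").astype(int); b=cv2.imread("pics/t15.png").astype(int)
D=np.abs(a-b).max(2)
for n,(u,v) in dict(drop=(179,317),vial=(223,248),cup=(368,278),petri=(407,306),carton=(412,262),roll=(466,262),pad=(455,311),marker=(346,322)).items(): print(n,D[v-8:v+9,u-8:u+9].mean().round(1))
```

```text
s,y,z [0.068  0.0011 0.0792] leaf z at s 0.0748
s,y,z [0.0406 0.0003 0.0702] leaf z at s 0.0648
slope 18.184766934197405 0.028897069931725323
[[ 0.04    0.0357]
 [ 0.0395 -0.0339]]
drop 8.1
vial 9.1
cup 9.1
petri 8.3
carton 66.9
roll 60.8
pad 91.3
marker 7.9
```

The plate's centre is 41 mm from the valley line and y is about 0. The slope is about 18–20° and the plate is parallel to the valley. The robot is clear, so I hand in the job.

```bash
python3 -c "
from bench import manip
print(manip.close_job())"
```

```text
the job is handed in; nothing more can be done
None
```

The slide plate was tipped over in the valley and lowered gently onto the left leaf: it lies flat with pockets up, its centre 41 mm from the valley line and centred along it, and the job is handed in (no verdict was returned). The bottle, vial, cup, petri dish and marker match the first picture; the carton, label roll and note pad were hidden by the arm in the last top view, so I could not check them.

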